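# Scan the slide that was racked upside down

## Task

Three thick glass slides stand draining in the rack, and one of them was stood in it upside down, on its frosted end, so that its label is hidden in the groove: find it by the small corner notch, which every slide has at its frosted end. Draw it straight up out of the rack without disturbing the other two, holding it by its clear end, and present the label to the scanner: hold the slide about level, label side up, with the frosted end centred about 10 cm below the scanner's downward window. Finish while still holding it there in the gripper, clear of everything else.

Things in the scene. Friction and masses are not known exactly. Their poses are not given: they have to be found in the camera images.
- slide_reversed: the slide standing upside down: glass, 76 x 34 x 4 mm, about 28 g. Origin: middle of its lower (frosted) end, 12 mm above the worktop at the start; z along its length (up at first), y its 34 mm width, x through its thickness. Frosted z = 0 to 22 mm, notch (7 x 7 mm) at the -y corner of the lower end, label on its +x side; clear glass z = 22 to 76 mm, to be gripped across its width
- slide_reversed_label (a point): centre of the frosted end on the label side of that slide: 11 mm from the frosted end face, mid-width; axes as the slide's (x points out of the label)
- slide_a: slide of the same size the right way up, to be left alone. Origin: middle of its lower (clear) end; z up its 76 mm length, y along its width, x through its thickness. Frosted end z = 54 to 76 mm, notch at the -y corner of its top, label on its -x side
- slide_b: slide of the same size the right way up, to be left alone. Origin: middle of its lower (clear) end; z up its 76 mm length, y along its width, x through its thickness. Frosted end z = 54 to 76 mm, notch at the -y corner of its top, label on its -x side
- drain_rack: fixed rack: white drip tray 70 x 250 mm, rim 13 mm high, with three grey saddles (24 x 18 mm, foot 30 x 22 mm) at y = -88, 0, 88 mm; origin under its middle on the worktop, z up. Each has a groove along y, 6 mm wide, floor 12 mm and lips 26.5 mm above the worktop; slides stand in them loosely side by side, leaning up to 8 degrees, lower corners 8 mm outside the saddle
- scanner: fixed hand scanner hanging nose down in a gooseneck stand, 0.38 m high. Origin under the middle of its round base (116 mm across); z up. The nose (56 x 70 mm) is at x = -150 mm, roughly towards the robot, its underside 257 mm above the worktop; neck and the gun's grip lie behind it (x above -135 mm); it is free below, in front and beside
- scan_window (a point): centre of the scanner's window on the underside of its nose, 256 mm above the worktop, looking straight down; it reads a label that faces up 50 to 150 mm below it
Things that resemble listed ones, but are neither listed nor needed, are in the scene too. What is shaped like the slide_reversed but purple or red is not meant.

How it is judged (in metres and radians):
On the way:
1. the upside-down slide is drawn up clear of the saddle, still upright, in the fingers (height (world z) of slide_reversed above 0.03 m and angle between slide_reversed's own z axis and vertical below 0.45 rad and contact force between the fingers and slide_reversed above 0.5 N), for 0.1 s.
At the end, for the whole second after the job is handed in: The slide is held still by the fingers on its clear half, label side up within 26 degrees of level, frosted-end centre within 30 mm of the window's axis and 50 to 150 mm below it, touching neither scanner nor rack; the other two slides stand within 15 mm of their start (horizontal distance between slide_reversed_label and scan_window below 0.03 m and z of slide_reversed_label in the frame of scan_window between -0.15 and -0.05 m and angle between slide_reversed's own x axis and vertical below 0.45 rad and z of the grasp point in the frame of slide_reversed above 0.036 m and contact force between the fingers and slide_reversed above 1 N and contact force between slide_reversed and scanner below 0.2 N and contact force between slide_reversed and drain_rack below 0.2 N and linear speed of slide_reversed below 0.03 m/s and distance of each of slide_a, slide_b from where it was at the start of the episode below 0.015 m and angle between each of slide_a, slide_b's own z axis and vertical below 0.25 rad); the arm keeps its last pose, push and grip.
It fails at once if another slide is knocked over or shifted (distance of any of slide_a, slide_b from where it was at the start of the episode above 0.02 m or angle between any of slide_a, slide_b's own z axis and vertical above 0.35 rad).
It fails at once if the slide is dropped or laid on the worktop (height (world z) of slide_reversed_label below 0.012 m).
It fails at once if the scanner is struck (contact force between the arm and scanner above 8 N or contact force between slide_reversed and scanner above 4 N).
It also fails if it takes over 35 s, if anything falls off the work surface, if the arm or the gripper's body presses on something with over 40 N, if the wrist force passes 120 N, or if a joint passes its speed limit or range.

## Robot

A 6-joint arm with a two-finger parallel gripper is mounted at the origin on a cart in front of the work surface, level with it; the furniture and walls round the work are solid. World frame = base frame: x ahead of the robot, y to its left, z up, the work surface at z = 0. Lengths are in mm, angles in rad, forces in N, time in s.
With the tool pointing down it reaches from about 350 to 975 mm from the base axis. Payload 17.4 kg.
Tool frame: the origin (TCP) lies at the centre of the arm's flange, where the gripper is bolted on; the fingertips stand manip.nose_length ahead of it and the grasp point (between the pads) lies 155 mm ahead of it (manip.nose_length is the distance from the TCP to the fingertips, in mm); z points along the fingers, y is the line along which they close (so a half turn about z gives the same grasp; the last joint's range is limited). The gripper opens to 85 mm and grips with 20 to 120 N. Pads are 22 mm wide; open, the fingers measure 114 mm over their backs; the gripper's body (76 mm by 85 mm) begins 54 mm behind the grasp point. The pads swing forward as they close: fully open they stand 13 mm farther back than shut.
Start: joints at [-1.218, 0.116, 1.442, -0, 1.584, -0.038], TCP at [257.118, -624.119, 404.703] pointing down, gripper open.
Joint ranges: [-2.83, 2.83], [-0.83, 2.19], [0.07, 2.5], [-1.14, 4.28], [0.01, 3], [-2.97, 2.97]. Speed limits (rad/s): [1.89, 1.89, 2.22, 3.14, 3.14, 3.14].

## Interface

Orientations are given as a rotation vector (axis times angle).
In Python, from station import manip, optics gives the robot as it stands.
- The arm moves only by the tool carry_out, never from a script. Its argument "rows" is one flat list of numbers, 7 for each row, row after row: the closure, from -1 (fully open) to 1 (shut), then the shift along the world's x, y, z in cm, then the turn, a rotation vector about the world's x, y, z in degrees. In form: [claw, tx, ty, tz, rx, ry, rz, claw, tx, ty, tz, rx, ry, rz, ...]. A call has 1 to 20 rows; each row shifts and turns the commanded pose from where the row before left it; what a row does not reach is not made up. A row lasts 1/12 s, in which the tool goes at most 41.7 mm and 7.16 degrees, less where a joint would pass 70% of its speed; a pose out of reach is approached as far as the arm can. A call with a gripper value outside its range is refused whole. The fingers move at their own pace and stop on an object; "squeeze" is the grip in N (left out, the last holds). Time passes only in rows, so rows that do not move let the fingers close. It gives the time, the measured TCP pose, the force, the opening and the grip force at its end, in the units of the state.
- manip.get_obs(): the state, without advancing time (a new reading comes with each control period).
- optics.camera(name): name is "scene" or "side" or "wrist"; returns the picture (400x640x3 uint8, red, green, blue); there is no depth.
- optics.camera_model(name): a dict with "mtx" (3x3 intrinsics, pixels), "k1" (the pictures are not rectified: a ray, as slopes to the right and down, at radius r is drawn at 1 + k1 r^2 times it, then the intrinsics apply), "xyz" and "orientation" of the camera in the world; the wrist camera has in their place "hand_eye" (4x4, takes a point from camera to tool coordinates, whose origin is the TCP and whose axes are the flange's). Camera axes: x right, y up, looking along -z (the intrinsics and any distortion apply to the point x, -y, -z); pixel columns grow to the right and rows downward; lengths in mm; the calibration is good to about 2 mm. A picture is of the moment at which its call begins: read the wrist's pose just before it. camera_model takes no time and is no camera call.
- manip.close_job(): hands the job in; it is judged then, once.
The state is a dict: "time_s": time; "joint_positions": joint angles; "qd": joint speeds; "tau": joint torques, N m; "position": TCP position; "tcp_rot": TCP orientation; "contact_force": force on the tool from outside, world axes, zero at the start; "moment": the same for the moment, N m; "width": finger opening in mm; "finger_force": force on a finger pad.
Only numpy, scipy, OpenCV 4.12 (cv2) and the standard library are available. Lean on these libraries where they do the work, as an engineer would, in place of code of your own. Each camera call takes 0.05 s, during which the arm holds its last target. There are 200 camera calls.

## Working session

There is one attempt and no reset: what is moved stays moved. The work goes in short steps, Python scripts to look and compute and a tool call to move; the robot and the scene stay as the last step left them, time stands still between calls to the robot, and variables do not carry over. Pictures are saved under pics/ and viewed, at most 10 in all, crops included, and the job is handed in when it is done.

Besides the shell and the picture viewer there is one more tool, called after ">>>" in YAML: its name, and indented under it one key for each argument. carry_out: Moves the arm, as the interface text tells. Its arguments: {"type":"object","properties":{"rows":{"type":"array","items":{"type":"number"}},"squeeze":{"type":"number"}},"required":["rows"]}

```bash
mkdir -p pics; cat > h.py <<'E'
import numpy as np, cv2
from scipy.spatial.transform import Rotation as R
from station import manip, optics
def cam(n):
    m=optics.camera_model(n); K=np.array(m["mtx"])
    if "hand_eye" in m:
        o=manip.get_obs(); T=np.eye(4); T[:3,:3]=R.from_rotvec(o["tcp_rot"]).as_matrix(); T[:3,3]=o["position"]
        T=T@np.array(m["hand_eye"]); return K,m["k1"],T[:3,3],T[:3,:3]
    q=np.array(m["orientation"],float)
    r=R.from_rotvec(q).as_matrix() if q.size==3 else (q if q.size==9 else R.from_quat(q).as_matrix())
    return K,m["k1"],np.array(m["xyz"]),r
def ray(c,px):
    K,k,p,r=c; u=np.linalg.solve(K,[px[0],px[1],1.])[:2]; s=u.copy()
    for _ in range(20): s=u/(1+k*(s@s))
    d=r@np.array([s[0],-s[1],-1]); return p,d/np.linalg.norm(d)
def onz(c,px,z):
    p,d=ray(c,px); return p+d*(z-p[2])/d[2]
def tri(c1,a,c2,b):
    p,d=ray(c1,a);q,e=ray(c2,b); s=np.linalg.lstsq(np.c_[d,-e],q-p,rcond=None)[0]
    A=p+s[0]*d;B=q+s[1]*e; return (A+B)/2,np.linalg.norm(A-B)
def proj(c,P):
    K,k,p,r=c; v=r.T@(np.array(P,float)-p); s=np.array([v[0],-v[1]])/-v[2]; s=s*(1+k*(s@s)); return (K@[s[0],s[1],1])[:2]
E
python3 - <<'E'
from h import *
for n in("scene","side"):
    im=optics.camera(n); cv2.imwrite(f"pics/{n}0.png",im[:,:,::-1]); 
    m=optics.camera_model(n);print(n,m)
im=optics.camera("wrist");cv2.imwrite("pics/wrist0.png",im[:,:,::-1])
print(optics.camera_model("wrist"),manip.get_obs(),manip.nose_length)
E
```

```text
scene {'mtx': array([[490.04033519,   0.        , 323.87289101],
       [  0.        , 490.04033519, 201.35803071],
       [  0.        ,   0.        ,   1.        ]]), 'k1': -0.0527982214420546, 'xyz': array([ 83.19082793, 821.06708584, 723.2336046 ]), 'orientation': array([ 0.32476171, -1.34679281, -2.33292247])}
side {'mtx': array([[376.56749002,   0.        , 318.13548879],
       [  0.        , 376.56749002, 202.36535136],
       [  0.        ,   0.        ,   1.        ]]), 'k1': -0.04843417277188775, 'xyz': array([160.83610189, 657.52823985, 553.60543493]), 'orientation': array([ 0.37080752, -1.42302562, -2.2686262 ])}
{'mtx': array([[341.78418807,   0.        , 324.29887694],
       [  0.        , 341.78418807, 197.03929683],
       [  0.        ,   0.        ,   1.        ]]), 'k1': -0.05636641861171758, 'hand_eye': array([[-5.45289320e-04,  9.46567190e-01,  3.22506214e-01,
         8.25616833e+01],
       [ 9.99999690e-01,  6.99070766e-04, -3.61011023e-04,
         6.43475735e-01],
       [-5.67175856e-04,  3.22505917e-01, -9.46567278e-01,
         3.16521945e+01],
       [ 0.00000000e+00,  0.00000000e+00,  0.00000000e+00,
         1.00000000e+00]])} {'time_s': 0.15, 'joint_positions': array([-1.21778745e+00,  1.16448858e-01,  1.44208512e+00, -4.43321828e-06,
        1.58400707e+00, -3.77965337e-02]), 'qd': array([ 4.17976979e-04, -1.64604235e-03, -1.07344109e-03, -1.02926587e-03,
        9.48316705e-04,  4.42718399e-05]), 'tau': array([ 1.33367223e-03, -7.32506561e+01, -6.32851338e+01, -4.22466678e-05,
        4.94513690e-03,  3.23462541e-05]), 'position': array([ 257.13498795, -624.14100909,  404.09899404]), 'tcp_rot': array([-3.08088864e+00, -6.09794815e-01,  2.40625920e-04]), 'contact_force': array([-0.0532368 ,  0.20797213, -0.79576533]), 'moment': array([-0.02855685,  0.08050242, -0.07054644]), 'finger_force': 0.0, 'width': 85.37692711358869} 173.4
```

View pics/scene0.png

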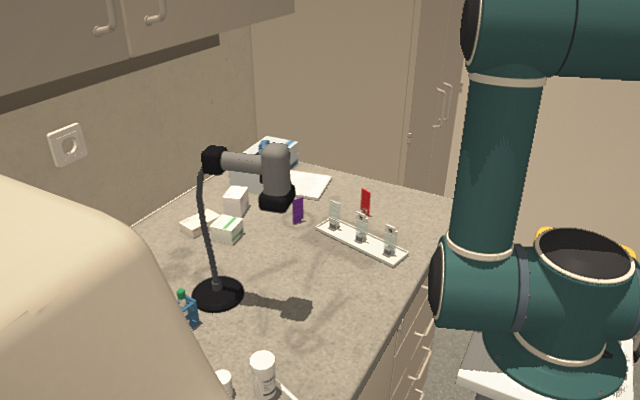

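View pics/side0.png

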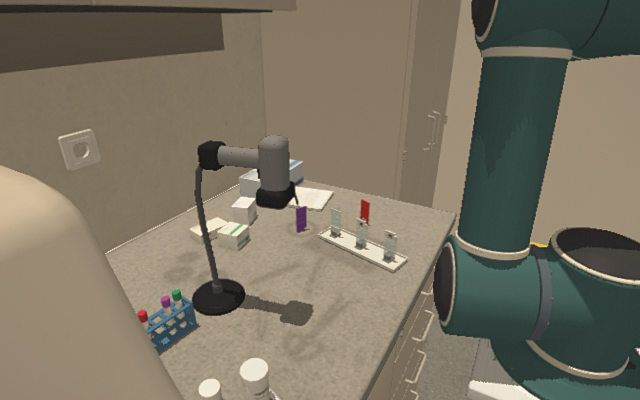

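Both views show the rack with three clear slides, at scene pixels (334,212), (361,226) and (390,239). There is a purple slide at (298,210) and a red one at (365,201), which are decoys. The scanner base is at (217,293) and its nose at (277,195). Next I'll take a close crop to find the notch.

```bash
python3 - <<'E'
from h import *
a=cv2.imread("pics/scene0.png")[185:270,310:415];b=cv2.imread("pics/side0.png")[195:270,310:415]
a=cv2.resize(a,None,fx=5,fy=5,interpolation=cv2.INTER_CUBIC)[:,:,:]
b=cv2.resize(b,None,fx=5,fy=5,interpolation=cv2.INTER_CUBIC)
cv2.imwrite("pics/c1.png",a)
cv2.imwrite("pics/c2.png",b)
c1=cam("scene");c2=cam("side")
print(c1[3],c2[3])
for n,p in dict(red=(365,213),s1=(334,228),s2=(361,240),s3=(390,254),c1=(317,229),c2=(405,261),base=(217,293)).items(): print(n,onz(c1,p,12 if n!='base' else 8))
E
```

```text
[[-0.88230581  0.24366163 -0.40269773]
 [-0.47057803 -0.43915154  0.76531186]
 [ 0.00963181  0.8647398   0.50212777]] [[-0.86973491  0.21836501 -0.44258096]
 [-0.49350339 -0.37764128  0.78348036]
 [ 0.00394785  0.89983542  0.43621168]]
red [ 523.15867331 -261.56187345   12.        ]
s1 [ 564.14146581 -152.15302079   12.        ]
s2 [ 478.47312318 -135.77220757   12.        ]
s3 [ 391.26176397 -115.07832181   12.        ]
c1 [ 601.18007802 -126.21479519   12.        ]
c2 [ 349.11228314 -105.89334224   12.        ]
base [673.47525195 199.08951639   8.        ]
```

View pics/c1.png

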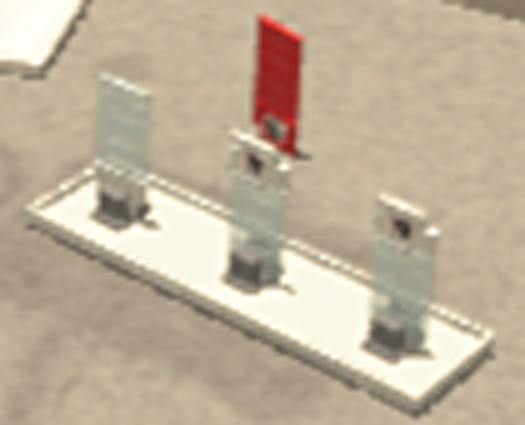

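View pics/wrist0.png

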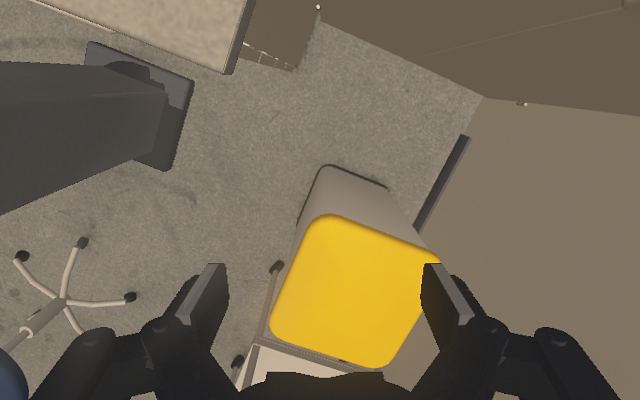

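The crop shows the front two slides with a dark label at the top and a notch at the top right corner. These are the right way up. The slide at crop (125,130), scene (335,211), has a plain clear top with no notch or label, so it is the reversed one. Candidates: scene (335,211) chosen; (361,226) and (390,239) are slides a and b; red (365,201) and purple (298,210) are decoys. The wrist view shows only the floor and a yellow stool. Next I'll measure the slide and the nose.

```bash
python3 - <<'E'
from h import *
c1=cam("scene");c2=cam("side")
for p in [(330,199.8),(340.4,203.4),(356,211.5),(385.5,224)]: print("top z88",p,onz(c1,p,88).round(1))
A=onz(c1,(315,227),6);B=onz(c1,(409,259),6);print("rackcorners",A,B)
a=cv2.imread("pics/scene0.png")[130:230,190:310];b=cv2.imread("pics/side0.png")[125:225,190:310]
cv2.imwrite("pics/nose.png",np.hstack([cv2.resize(x,None,fx=3.3,fy=3.3,interpolation=cv2.INTER_CUBIC) for x in(a,b)]))
c=cv2.imread("pics/side0.png")
E
```

```text
top z88 (330, 199.8) [ 582.5 -161.9   88. ]
top z88 (340.4, 203.4) [ 550.7 -158.5   88. ]
top z88 (356, 211.5) [ 498.8 -141.5   88. ]
top z88 (385.5, 224) [ 412.4 -123.4   88. ]
rackcorners [ 614.90093018 -140.12973846    6.        ] [ 345.5329543  -126.03516646    6.        ]
```

View pics/nose.png

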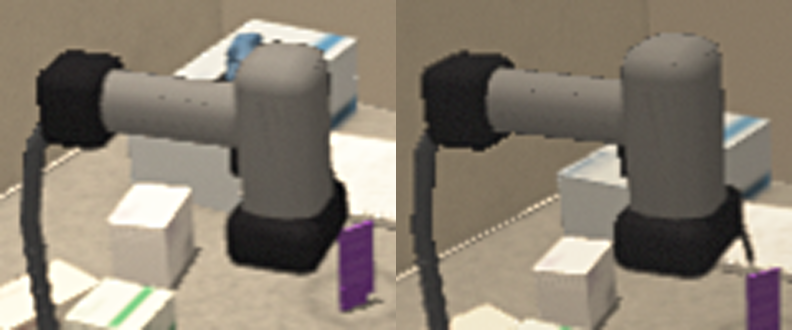

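>>> carry_out:
  rows: [-1,1.5,3,0,0,0,6,-1,1.5,3,0,0,0,6,-1,1.5,3,0,0,0,6,-1,1.5,3,0,0,0,6,-1,1.5,3,0,0,0,6,-1,2,2.5,0,0,0,6,-1,2,2.5,0,0,0,6,-1,2,2.5,0,0,0,6,-1,2,2.5,0,0,0,6,-1,2,2.5,0,0,0,6]
  squeeze: 40

```text
time_s: 0.98
position: [432.8, -347.7, 404.6]
tcp_rot: [-2.359, -2.075, -0.0]
contact_force: [0.6, -0.0, -0.4]
width: 85.2
finger_force: 0.0
```

The nose is seen in both halves, its bottom corners at left-half crop (230,262), (315,272) and (345,210).

```bash
python3 - <<'E'
from h import *
c1=cam("scene");c2=cam("side")
f=lambda x,y,ox,oy:(ox+x/3.3,oy+y/3.3)
S=[(230,262),(315,272),(345,210)];T=[(617-396,260),(703-396,274),(740-396,200)]
for a,b in zip(S,T):
    pa=f(*a,190,130);pb=f(*b,190,125);print(onz(c1,pa,257).round(),onz(c2,pb,257).round())
for c,n in((c1,"scene"),(c2,"side")):
    im=cv2.imread(f"pics/{n}0.png").astype(int);m=((im.max(2)<45)).astype(np.uint8);m[:265]=0;m[330:]=0;m[:,:180]=0;m[:,260:]=0
    k,l,s,ct=cv2.connectedComponentsWithStats(m);i=1+s[1:,4].argmax();x,y,w,h,ar=s[i]
    print(n,s[i],onz(c,(x,y+h/2),5),onz(c,(x+w,y+h/2),5),onz(c,(x+w/2,y+h),0), onz(c,(x+w/2,y+h/2),6))
E
```

```text
[547. 194. 257.] [554. 185. 257.]
[499. 180. 257.] [504. 175. 257.]
[521. 112. 257.] [541.  82. 257.]
scene [ 192  277   52   36 1243] [719.79177226 228.52828103   5.        ] [619.87708855 172.93920153   5.        ] [637.79005856 241.74470381   0.        ] [669.00832882 201.53788896   6.        ]
side [ 193  280   52   35 1245] [719.00310123 228.21532605   5.        ] [619.9514281  170.07376624   5.        ] [635.5214146  236.62264078   0.        ] [668.51920293 199.8728808    6.        ]
```

>>> carry_out:
  rows: [-1,2,4,-0.6,0,0,0,-1,2,4,-0.6,0,0,0,-1,2,4,-0.6,0,0,0,-1,2,4,-0.6,0,0,0,-1,2,4,-0.6,0,0,0,-1,2,4,-0.6,0,0,0,-1,2,4,-0.6,0,0,0,-1,0,0,0,0,0,0]

```text
time_s: 1.65
position: [563.1, -85.4, 364.4]
tcp_rot: [-2.358, -2.073, -0.0]
contact_force: [-0.2, -0.5, -1.5]
width: 85.7
finger_force: 0.0
```

```bash
python3 - <<'E'
from h import *
c=cam("wrist");im=optics.camera("wrist");cv2.imwrite("pics/w1.png",im[:,:,::-1])
p=proj(c,(567,-160,50));print(p)
x,y=p.astype(int);x0=max(0,x-80);y0=max(0,y-60);print(x0,y0)
cv2.imwrite("pics/w1c.png",cv2.resize(im[y0:y0+120,x0:x0+160,::-1],None,fx=5,fy=5,interpolation=cv2.INTER_CUBIC))
E
```

```text
[339.37060283 257.85448288]
259 197
```

View pics/w1c.png

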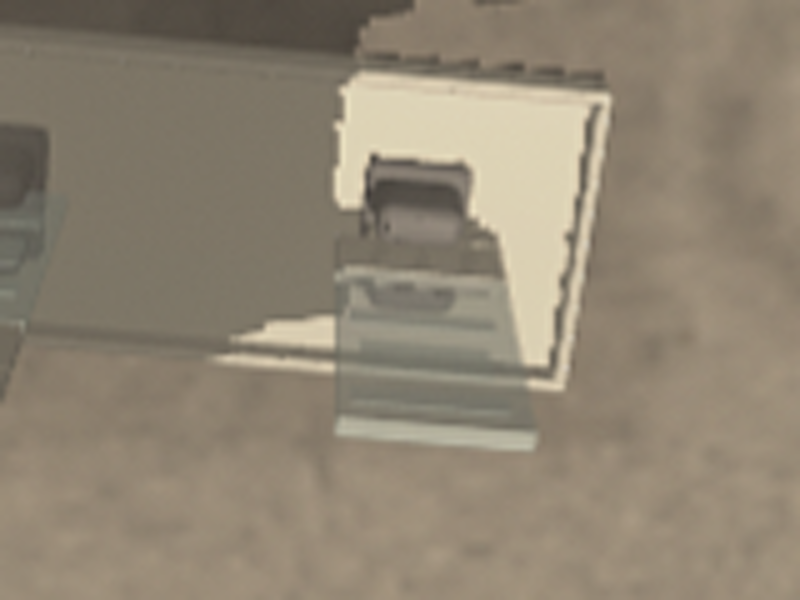

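In the crop the top of the slide is at (435,430) and its frosted lower end is behind the saddle at (420,240). Shadow hides the notch side, so I'll take a lower look.

>>> carry_out:
  rows: [-0.3,0,0.5,-3.2,-4,0,0,-0.3,0,0.5,-3.2,-4,0,0,-0.3,0,0.5,-3.2,-4,0,0,-0.3,0,0.5,-3.2,-4,0,0,-0.3,0,0.5,-3.2,-4,0,0,-0.3,0,0,0,0,0,0]

```text
time_s: 2.2
position: [559.4, -65.3, 199.7]
tcp_rot: [2.152, 1.887, -0.344]
contact_force: [-0.6, 0.8, -1.9]
width: 55.7
finger_force: 0.0
```

```bash
python3 - <<'E'
from h import *
c=cam("wrist");print(manip.get_obs()["position"],manip.get_obs()["joint_positions"].round(3),c[2]);im=optics.camera("wrist");cv2.imwrite("pics/w2.png",im[:,:,::-1])
p=proj(c,(567,-160,50));print(p)
x,y=p.astype(int);x0=max(0,x-80);y0=min(280,max(0,y-60));print(x0,y0)
cv2.imwrite("pics/w2c.png",cv2.resize(im[y0:y0+120,x0:x0+160,::-1],None,fx=5,fy=5,interpolation=cv2.INTER_CUBIC))
E
```

```text
[559.42046866 -65.29642306 199.67102699] [-0.091  0.011  1.908 -0.374  1.221  0.17 ] [5.69771005e+02 5.66378512e-01 1.41506380e+02]
[351.64075634 328.22927761]
271 268
```

View pics/w2c.png

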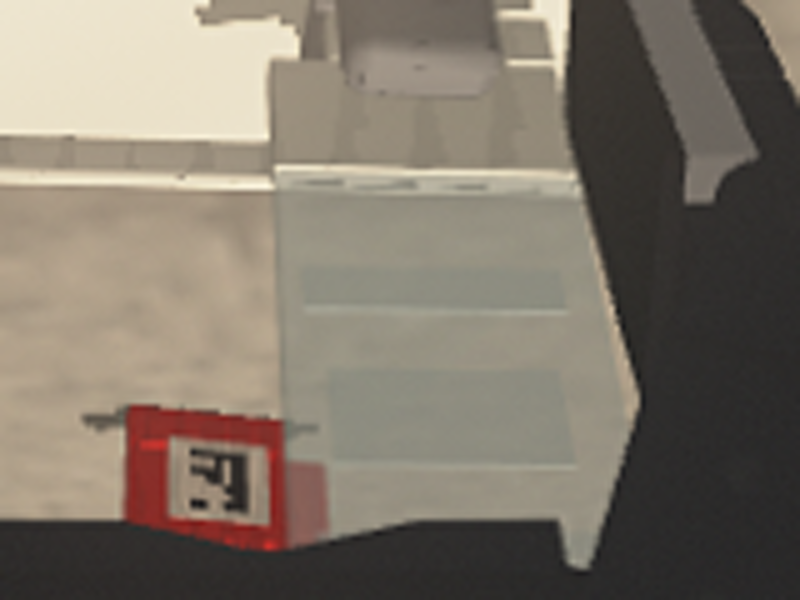

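The crop shows the clear slide, top at the bottom and frosted end at about (415,110), with the saddle in front at (415,60). The lower corners are at the top of the crop, so I'll enlarge there.

```bash
python3 - <<'E'
from h import *
c=cam("wrist");im=cv2.imread("pics/w2.png")
for x in(547,550,584):
  for z in (12,19,34,88): print(x,z,proj(c,(x,-153,z)).round(1))
x0,y0=310,235
cv2.imwrite("pics/w2d.png",cv2.resize(im[y0:y0+75,x0:x0+90],None,fx=8,fy=8,interpolation=cv2.INTER_CUBIC))
E
```

```text
547 12 [307.7 261.9]
547 19 [307.7 271.2]
547 34 [307.8 293.2]
547 88 [308.2 399.4]
550 12 [312.7 261.3]
550 19 [312.9 270.7]
550 34 [313.3 292.6]
550 88 [315.2 398.8]
584 12 [370.3 254.7]
584 19 [372.1 264. ]
584 34 [376.2 285.6]
584 88 [395.7 391. ]
```

View pics/w2d.png

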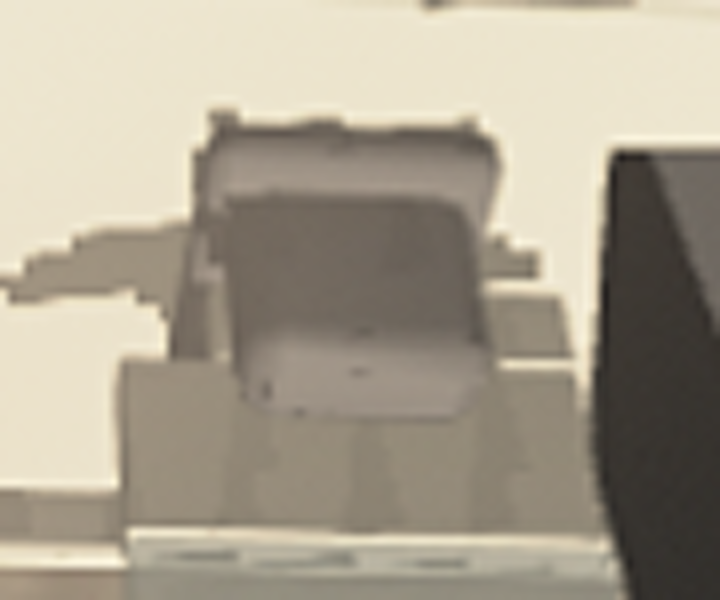

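Left of the saddle the slide stops at crop y=360. Right of it, the slide runs on to y=295. So the notch is on the left (world −x), slide y = +x world, and the label faces −y world. Now for the numbers.

```bash
python3 - <<'E'
from h import *
m=optics.camera_model("wrist");H=np.array(m["hand_eye"])
def wc(p,rv):
    T=np.eye(4);T[:3,:3]=R.from_rotvec(rv).as_matrix();T[:3,3]=p;T=T@H;return np.array(m["mtx"]),m["k1"],T[:3,3],T[:3,:3]
w1=wc([563.1,-85.4,364.4],[-2.358,-2.073,0]);w2=cam("wrist")
f=lambda x,y,ox,oy,s:(ox+x/s,oy+y/s)
for a in [(335,428),(537,441)]: print("w1 top",onz(w1,f(*a,259,197,5),88).round(1))
for a in [(338,272),(503,278)]: print("w1 z34",onz(w1,f(*a,259,197,5),34).round(1))
for a in [(128,530),(607,540)]: print("w2 z34",onz(w2,f(*a,310,235,8),34).round(1))
for a in [(120,360),(575,365)]: print("w2 z19",onz(w2,f(*a,310,235,8),19).round(1))
print("purple",onz(cam("scene"),(298,222),0))
o=manip.get_obs();print(R.from_rotvec(o["tcp_rot"]).as_matrix().round(3))
E
```

```text
w1 top [ 554.2 -160.3   88. ]
w1 top [ 587.3 -167.2   88. ]
w1 z34 [ 555.  -159.9   34. ]
w1 z34 [ 586.9 -165.4   34. ]
w2 z34 [ 555.8 -162.2   34. ]
w2 z34 [ 589.1 -169.8   34. ]
w2 z19 [ 555.8 -162.7   19. ]
w2 z19 [ 589.3 -169.4   19. ]
purple [ 672.20181733 -147.53336363    0.        ]
[[ 0.13   0.991 -0.005]
 [ 0.932 -0.124 -0.341]
 [-0.339  0.039 -0.94 ]]
```

>>> carry_out:
  rows: [-0.6,0,0,4,0,0,0,-0.6,0,0,4,0,0,0,-0.6,0,0,4,4,0,0,-0.6,0.4,-2,0,4,0,0,-0.6,0.4,-2,0,4,0,0,-0.6,0.4,-2,0,4,0,0,-0.6,0,-2,0,4,0,0,-0.6,0,-1.9,0,0,0,-4,-0.6,0,0,-3,0,0,0,-0.6,0,0,0,0,0,0,-0.6,0,0,0,0,0,0]

```text
time_s: 3.17
position: [573.1, -165.2, 297.2]
tcp_rot: [-2.433, -1.985, -0.002]
contact_force: [-0.2, -0.4, 1.3]
width: 68.3
finger_force: 0.0
```

```bash
cat > log.py <<'E'
import json,sys
from h import *
o=manip.get_obs();open("log.jsonl","a").write(json.dumps([list(map(float,o[k])) for k in("joint_positions","position","tcp_rot")])+"\n")
print(o["position"].round(1),R.from_rotvec(o["tcp_rot"]).as_matrix().round(3).tolist(),o["joint_positions"].round(3),o["width"],o["finger_force"],o["time_s"])
E
cat > log.jsonl <<'E'
[[-1.21778745,0.116448858,1.44208512,-4.43e-06,1.58400707,-0.0377965],[257.135,-624.141,404.099],[-3.08088864,-0.609794815,0.00024]]
[[-0.091,0.011,1.908,-0.374,1.221,0.17],[559.42,-65.296,199.671],[2.152,1.887,-0.344]]
E
python3 log.py
python3 - <<'E'
from h import *
c=cam("wrist");im=optics.camera("wrist")
for x,y in((555,-161),(588,-168)): print(proj(c,(x,y,88)).round(1))
cv2.imwrite("pics/w3.png",im[:,:,::-1])
E
```

```text
[ 573.1 -165.2  297.2] [[0.201, 0.98, 0.0], [0.98, -0.201, 0.002], [0.002, -0.0, -1.0]] [-0.324 -0.005  1.743  0.002  1.404 -0.122] 68.32196058149279 0.0 3.1667
[291.9 232.8]
[351.1 233.2]
```

View pics/w3.png

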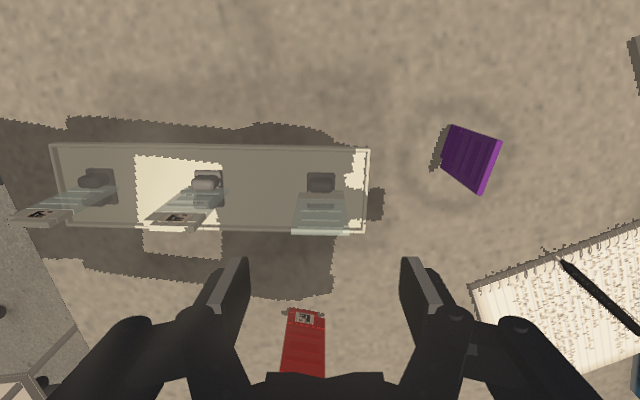

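The slide's top edge runs from about (292,232) to (346,235), matching the predicted position to 2 mm. It lies midway between the open fingers and parallel to their closing line, so I'll descend and grip.

>>> carry_out:
  rows: [-0.6,0,0,-2.5,0,0,0,-0.6,-0.1,0,-2.5,0,0,0,-0.6,0,0,-1.5,0,0,0,-0.6,0,0,-1.2,0,0,0,-0.6,0,0,0,0,0,0,0.8,0,0,0,0,0,0,0.8,0,0,0,0,0,0,0.8,0,0,0,0,0,0,0.8,0,0,0,0,0,0,0.8,0,0,0,0,0,0,0.8,0,0,0,0,0,0]
  squeeze: 40

```text
time_s: 4.13
position: [572.8, -164.6, 220.7]
tcp_rot: [2.433, 1.984, 0.002]
contact_force: [-0.0, 1.3, 7.2]
width: 33.1
finger_force: 39.1
```

```bash
python3 log.py
```

```text
[ 572.8 -164.6  220.7] [[0.201, 0.98, 0.002], [0.98, -0.201, -0.001], [-0.0, 0.002, -1.0]] [-0.323  0.057  1.812  0.     1.271 -0.12 ] 33.13504287084728 39.129087924957275 4.1333
```

>>> carry_out:
  rows: [0.8,0,0,0.6,0,0,0,0.8,0,0,1,0,0,0,0.8,0,0,1.5,0,0,0,0.8,0,0,1.5,0,0,0,0.8,0,0,2,0,0,0,0.8,0,0,2,0,0,0,0.8,0,0,2,0,0,0,0.8,0,0,1.4,0,0,0,0.8,0,0,0,0,0,0]

```text
time_s: 4.88
position: [572.6, -164.6, 343.1]
tcp_rot: [2.431, 1.983, 0.004]
contact_force: [0.2, -0.3, 0.2]
width: 33.1
finger_force: 39.7
```

```bash
python3 log.py; cat > kin.py <<'E'
import json
from h import *
from scipy.optimize import least_squares
def ch(q,p):
    d1,a1,L2,off,L3,d6,ys=p; Y=lambda a:R.from_euler('y',a);Z=lambda a:R.from_euler('z',a)
    A=Z(q[0]); B=A*Y(q[1]); C=B*Y(q[2]); W=A.apply([a1,ys,d1])+B.apply([0,0,L2])+C.apply([off,0,L3])
    D=C*Z(q[3])*Y(q[4]); return W+D.apply([0,0,d6]),D*Z(q[5])*Z(np.pi/2),W
L=[json.loads(l) for l in open("log.jsonl")]
def fit():
    f=lambda p:np.concatenate([ch(q,p)[0]-x for q,x,_ in L]+[0.01*(p-p0)])
    p0=np.array([350,0,450,0,450,120,30.]); s=least_squares(f,p0); return s
if __name__=="__main__":
    s=fit();print(s.x.round(1))
    for q,x,r in L: print((ch(q,s.x)[0]-x).round(1),(ch(q,s.x)[1].inv()*R.from_rotvec(r)).magnitude())
E
python3 kin.py
```

```text
[ 572.6 -164.6  343.1] [[0.201, 0.98, 0.005], [0.98, -0.201, -0.002], [-0.001, 0.005, -1.0]] [-0.323 -0.034  1.696  0.     1.475 -0.12 ] 33.14840567549638 39.71907913684845 4.8833
[ 1.393e+02 -1.000e-01  4.579e+02  8.180e+01  6.205e+02  1.158e+02
  2.550e+01]
[-0.   0.1  0. ] 3.964742599252011e-07
[ 0.  -0.   0.1] 0.0011065423683180174
[ 0.1 -0.  -0. ] 1.5528451306784807e-16
[-0.1  0.  -0.1] 3.4419964124620703e-16
[ 0.1 -0.  -0. ] 7.868961692111792e-16
```

```bash
cat > ik.py <<'E'
from kin import *
P=fit().x
lo=np.array([-2.83,-.83,.07,-1.14,.01,-2.97]);hi=np.array([2.83,2.19,2.5,4.28,3,2.97])
def ik(x,Rm,q0):
    T=R.from_matrix(Rm)
    f=lambda q:(lambda c:np.r_[(c[0]-x)/100,(c[1].inv()*T).as_rotvec()])(ch(q,P))
    s=least_squares(f,np.clip(q0,lo+1e-3,hi-1e-3),bounds=(lo,hi)); return s.x,np.linalg.norm(s.fun)
def pose(psi,lab,tilt=0,roll=0):   # tool x down, tool z at yaw psi, tilted up by tilt; roll about tool z
    z=np.array([np.cos(psi)*np.cos(tilt),np.sin(psi)*np.cos(tilt),np.sin(tilt)])
    x=-np.array([-np.cos(psi)*np.sin(tilt),-np.sin(psi)*np.sin(tilt),np.cos(tilt)])
    M=np.c_[x,np.cross(z,x),z]@R.from_euler('z',roll).as_matrix()
    return np.array(lab)-M@[-2,0,197.7],M
if __name__=="__main__":
    rng=np.random.default_rng(0)
    for ps in range(-180,180,20):
      for ti in(0,15,-15):
        x,M=pose(np.radians(ps),[530,155,156],np.radians(ti)); best=None
        for q4 in(-1,.0,1,1.6,3,4):
          for q6 in(-2,0,2):
            q,e=ik(x,M,[np.arctan2(x[1],x[0]),0,1.8,q4,1.2,q6])
            if e<1e-3 and (best is None or abs(q-[0,0,1.7,0,1.4,0]).max()<abs(best-[0,0,1.7,0,1.4,0]).max()): best=q
        if best is not None: print(ps,ti,best.round(2),x.round(),ch(best,P)[2].round())
E
python3 ik.py
```

```text
-180 0 [0.15 0.76 1.2  0.38 2.72 1.92] [728. 155. 154.] [843. 155. 154.]
-180 15 [0.15 0.84 1.23 0.57 2.86 2.08] [720. 155. 103.] [832. 155.  73.]
-180 -15 [0.15 0.66 1.22 0.27 2.55 1.84] [721. 155. 205.] [833. 155. 235.]
-160 0 [ 0.28  0.78  1.18 -0.18  2.75  1.4 ] [716. 223. 154.] [825. 262. 154.]
-160 15 [ 0.28  0.86  1.21 -0.29  2.9   1.3 ] [709. 220. 103.] [814. 258.  73.]
-160 -15 [ 0.28  0.68  1.2  -0.13  2.58  1.44] [710. 220. 205.] [815. 259. 235.]
-140 0 [ 0.4   0.75  1.23 -0.65  2.64  0.98] [681. 282. 154.] [770. 356. 154.]
-140 15 [ 0.4   0.83  1.26 -0.89  2.77  0.79] [676. 277. 103.] [762. 349.  73.]
-140 -15 [ 0.4   0.64  1.24 -0.49  2.49  1.09] [677. 278. 205.] [762. 350. 235.]
-120 0 [ 0.52  0.67  1.35 -0.92  2.47  0.77] [629. 326. 154.] [687. 426. 154.]
-120 -15 [ 0.52  0.56  1.36 -0.74  2.34  0.85] [626. 321. 205.] [682. 418. 235.]
-100 0 [ 0.64  0.56  1.52 -1.1   2.26  0.68] [564. 350. 154.] [584. 464. 154.]
-100 -15 [ 0.63  0.45  1.52 -0.92  2.14  0.71] [563. 344. 205.] [583. 454. 235.]
-80 -15 [ 0.72  0.3   1.72 -1.07  1.92  0.61] [497. 344. 205.] [477. 454. 235.
[... 808 characters left out ...]
20 0 [-0.2   0.47  1.64  1.14  2.18  2.46] [629. -16. 154.] [ 687. -116.  154.]
120 15 [-0.19  0.58  1.65  1.32  2.29  2.48] [625. -10. 103.] [ 681. -107.   73.]
120 -15 [-0.19  0.36  1.64  0.97  2.06  2.46] [626. -11. 205.] [ 682. -108.  235.]
140 0 [-0.09  0.61  1.45  0.98  2.39  2.39] [681.  28. 154.] [770. -46. 154.]
140 15 [-0.09  0.7   1.47  1.18  2.5   2.48] [676.  33. 103.] [762. -39.  73.]
140 -15 [-0.09  0.5   1.46  0.8   2.26  2.34] [677.  32. 205.] [762. -40. 235.]
160 0 [0.03 0.7  1.3  0.76 2.58 2.24] [716.  87. 154.] [825.  48. 154.]
160 15 [0.03 0.79 1.32 0.98 2.7  2.4 ] [709.  90. 103.] [814.  52.  73.]
160 -15 [0.03 0.6  1.31 0.59 2.44 2.14] [710.  90. 205.] [815.  51. 235.]
```

Chosen final pose: tool pointing about +y (yaw 100°), tilted 15° down. I'll first turn the tool about the vertical by −158°, then tilt it.

>>> carry_out:
  rows: [0.8,0,0,0,0,0,-4,0.8,0,0,0,0,0,-7,0.8,0,0,0,0,0,-7,0.8,0,0,0,0,0,-7,0.8,0,0,0,0,0,-7,0.8,0,0,0,0,0,-7,0.8,0,0,0,0,0,-7,0.8,0,0,0,0,0,-7,0.8,0,0,0,0,0,-7,0.8,0,0,0,0,0,-7,0.8,0,0,0,0,0,-7,0.8,0,0,0,0,0,-7,0.8,0,0,0,0,0,-7,0.8,0,0,0,0,0,-7,0.8,0,0,0,0,0,-7,0.8,0,0,0,0,0,-7,0.8,0,0,0,0,0,-7,0.8,0,0,0,0,0,-7,0.8,0,0,0,0,0,-7,0.8,0,0,0,0,0,-7]

```text
time_s: 6.55
position: [572.3, -164.5, 338.1]
tcp_rot: [2.735, -1.546, -0.002]
contact_force: [-0.4, -0.6, -0.3]
width: 32.8
finger_force: 39.7
```

>>> carry_out:
  rows: [0.8,0,0,0,0,0,-7,0.8,0,0,0,0,0,-7,0.8,0,0,0,0,0,-7,0.8,0,0,0,0,0,0]

```text
time_s: 6.88
position: [572.3, -164.5, 338.1]
tcp_rot: [2.407, -2.019, -0.001]
contact_force: [-0.1, -0.3, -0.7]
width: 33.3
finger_force: 39.7
```

```bash
python3 log.py; python3 - <<'E'
from ik import *
q0=manip.get_obs()["joint_positions"];M0=R.from_rotvec(manip.get_obs()["tcp_rot"]).as_matrix()
ax=np.array([.985,.174,0])
for x,t in [([573,-165,343],25),([573,-165,343],50),([573,-165,343],75),([573,-165,219],75),([563,-34,219],75)]:
    q0,e=ik(np.array(x,float),R.from_rotvec(ax*np.radians(t)).as_matrix()@M0,q0);print(x,t,q0.round(2),round(e,4))
E
```

```text
[ 572.3 -164.5  338.1] [[0.174, -0.985, -0.001], [-0.985, -0.174, 0.0], [-0.0, 0.001, -1.0]] [-0.323 -0.031  1.701  0.     1.472  2.644] 33.30906579439243 39.68430697917938 6.8833
[573, -165, 343] 25 [-0.39  0.02  1.66  0.37  1.7   2.58] 0.0
[573, -165, 343] 50 [-0.44  0.09  1.64  0.72  1.92  2.6 ] 0.0
[573, -165, 343] 75 [-0.47  0.15  1.65  1.11  2.11  2.7 ] 0.0
[573, -165, 219] 75 [-0.47  0.27  1.73  1.02  2.01  2.5 ] 0.0
[563, -34, 219] 75 [-0.29  0.17  1.85  1.12  1.85  2.57] 0.0
```

>>> carry_out:
  rows: [0.8,0,0,0,4,0.7,0,0.8,0,0,0,6.9,1.2,0,0.8,0,0,0,6.9,1.2,0,0.8,0,0,0,6.9,1.2,0,0.8,0,0,0,6.9,1.2,0,0.8,0,0,0,6.9,1.2,0,0.8,0,0,0,6.9,1.2,0,0.8,0,0,0,6.9,1.2,0,0.8,0,0,0,6.9,1.2,0,0.8,0,0,0,6.9,1.2,0,0.8,0,0,0,6.9,1.2,0,0.8,0,0,-2,1.5,0.2,0,0.8,0,0,-3,0,0,0,0.8,0,0,-3,0,0,0,0.8,0,0,-2.5,0,0,0,0.8,0,0,-1.4,0,0,0,0.8,0,0,0,0,0,0,0.8,0,0,0,0,0,0]

```text
time_s: 8.38
position: [572.5, -164.6, 220.1]
tcp_rot: [-1.538, 1.279, 1.183]
contact_force: [0.6, -0.2, -0.3]
width: 33.4
finger_force: 39.7
```

```bash
python3 log.py; python3 - <<'E'
from h import *
c=cam("wrist");print(proj(c,(530,155,257)),c[2])
for n in("scene","side","wrist"): cv2.imwrite(f"pics/{n}4.png",optics.camera(n)[:,:,::-1])
E
python3 - <<'E'
import cv2,numpy as np
a=cv2.imread("pics/wrist4.png");b=cv2.imread("pics/scene4.png")[120:270,180:420]
a=cv2.resize(a,(480,300));b=cv2.resize(b,(480,300))
cv2.imwrite("pics/m4.png",np.vstack([a,b]))
E
```

```text
[ 572.5 -164.6  220.1] [[0.054, -0.985, -0.166], [-0.242, -0.174, 0.954], [-0.969, -0.011, -0.248]] [-0.475  0.269  1.731  1.026  2.013  2.492] 33.37915234330416 39.71271514892578 8.3833
[309.3282824  303.74670464] [ 571.76143636 -156.04889747  131.24348964]
```

View pics/m4.png

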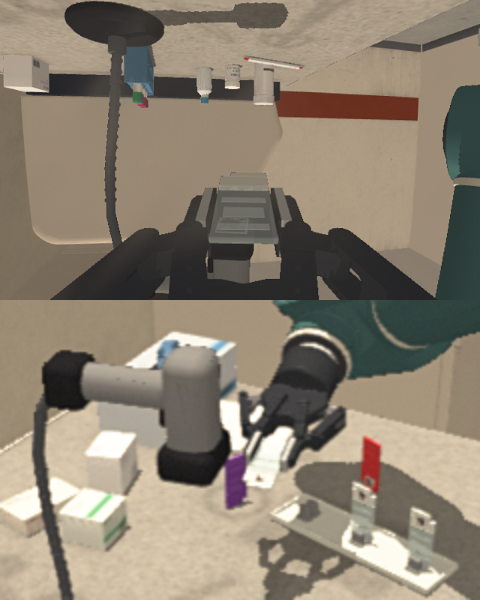

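The slide is held with its label up, at scene crop (262,478). Slides a and b still stand in the rack. The nose is behind the slide in the wrist view, at half-scale (230,265). I'll cross-check the window position using the base.

```bash
python3 - <<'E'
from h import *
c=cam("wrist")
im=cv2.imread("pics/wrist4.png").astype(int)
m=(im.max(2)<60).astype(np.uint8);m[60:]=0
k,l,s,_=cv2.connectedComponentsWithStats(m);i=1+s[1:,4].argmax();x,y,w,h,a=s[i];print(s[i])
for z in(4,10): print((onz(c,(x,y+h/2),z)+onz(c,(x+w,y+h/2),z))/2)
# nose dark lower part
m=(im.max(2)<50).astype(np.uint8)
for r in range(322,350,3): 
    v=im[r,255:365].max(1);print(r,''.join('#' if t<50 else '.' for t in v[::2]))
E
```

```text
[  87    2  131   58 5271]
[675.99247382 184.90612132   4.        ]
[671.15725947 169.0208857   10.        ]
322 .......................................................
325 .......#.##.#######################......#.............
328 ......#..##.##############################.............
331 ..##.#######.#############################.............
334 ###########..#############################.............
337 ##########...############################..............
340 ##########...############################..............
343 ##########..############################...............
346 ##########.####..............#########.................
349 ##########.####........................................
```

>>> carry_out:
  rows: [0.8,0,1,-0.5,0,0,0,0.8,-0.1,2,-0.5,0,0,0,0.8,-0.2,2,0,0,0,0,0.8,-0.2,2,0,0,0,0,0.8,-0.2,2,0,0,0,0,0.8,-0.2,2,0,0,0,0,0.8,-0.1,1.4,0,0,0,0,0.8,0,0.7,0,0,0,0,0.8,0,0,0,0,0,0,0.8,0,0,0,0,0,0]

```text
time_s: 9.37
position: [562.5, -33.6, 210.2]
tcp_rot: [-1.539, 1.28, 1.183]
contact_force: [-0.1, -0.5, -0.7]
width: 33.3
finger_force: 39.7
```

```bash
python3 log.py; python3 - <<'E'
from h import *
o=manip.get_obs();M=R.from_rotvec(o["tcp_rot"]).as_matrix();L=o["position"]+M@[-2,0,197.7];print("label",L,"tilt",np.degrees(np.arccos(-M[2,0])),o["contact_force"])
W=np.array([530,155,256]);ims=[]
for n in("scene","side"):
    c=cam(n);im=optics.camera(n)[:,:,::-1].copy()
    for P in(L,W): x,y=proj(c,P);print(n,x,y); cv2.circle(im,(int(x),int(y)),1,(0,255,0),-1)
    x0,y0=210,130;ims.append(cv2.resize(im[y0:y0+130,x0:x0+130],None,fx=3,fy=3,interpolation=cv2.INTER_CUBIC))
c=cam("wrist");im=optics.camera("wrist")[:,:,::-1];
cv2.imwrite("pics/f.png",np.hstack(ims))
E
```

```text
[562.5 -33.6 210.2] [[0.053, -0.985, -0.166], [-0.243, -0.174, 0.954], [-0.968, -0.01, -0.249]] [-0.286  0.177  1.859  1.125  1.846  2.544] 33.299499110486344 39.71507549285889 9.3667
label [529.54669107 155.56537707 162.94567709] tilt 14.420291348129464 [-0.14459505 -0.46171366 -0.67391436]
scene 280.45442233626187 243.48421511332197
scene 278.67618495573174 202.76812968522785
side 279.581515598066 244.51675407568453
side 277.4550780533759 200.94525529291673
```

View pics/f.png

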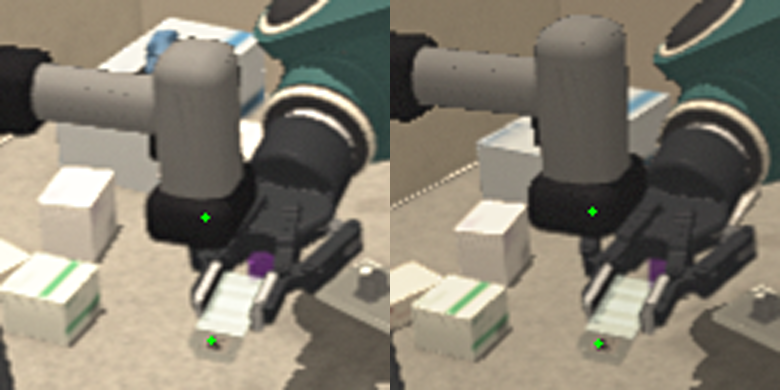

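The label dot sits on the label, at left half (212,341). The window dot at (205,217) is in the middle of the nose's underside. The slide is held about 93 mm below the window at 14° tilt, clear of everything. Handing in.

```bash
python3 -c "
from station import manip
print(manip.close_job())"
```

```text
the job is handed in; nothing more can be done
None
```

The job is handed in, with no verdict shown: by my measurements the reversed slide is held label up at 14° tilt, about 93 mm below the scanner window and close to its axis, and slides a and b were still standing when last seen, but I viewed 11 pictures, one over the limit of 10.

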